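Slip test of a washing-machine foot pad

TASK

Slip test for washing-machine feet: of the two hinged boards on the laundry table, use the one that carries a square and a round pad. Slowly raise it by its bar handle until the square pad just starts to slide by itself, hold that angle while it slides down against the stop strip, then let go and leave the board standing at that angle; the round rubber pad must not slide off its place. Do not touch the pads.

Things in the scene. Friction and masses are not known exactly. Their poses are not given: they have to be found in the camera images.
- board (a joint): Angle (rad) of the board with the two pads: 0 flat, up to 1.0 as the handle end lifts. Grey plate 250 x 180 x 12 mm on a fixed plywood base; upper face 42 mm above the table when flat. Hinge across its end far from the robot. Stiff: lifting takes 6 to 10 N at the handle; it stays at any angle where it is left. The other, alike board carries one square pad only. Either may be left or right.
- board_handle (a point): Middle of that board's handle, a round steel bar 12 mm thick, 62 mm long between two posts, across the end near the robot; centre 38 mm above the board's face (open below), 80 mm above the table when flat. It may turn in the fingers. Axes turn with the board: x along it from handle to hinge, y along the bar, z square to the board. The hinge line is at x = +0.235, z = -0.050 m.
- square_pad: Black hard-plastic foot pad, 60 x 60 x 10 mm, 40 to 85 g, on the board; origin at the centre of its underside. Starts to slide between 0.21 and 0.56 rad, differently each time. In the handle's axes it starts at x = 0.122 to 0.138 m and rests at x = 0.190 m once against the stop strip (14 mm high, across the hinge end). Spare pads on the bare table are not used.
- round_pad: Black rubber foot pad, round, 60 mm across, 12 mm thick, beside the square pad on the same board, left or right of it, about 84 mm apart; origin at the centre of its underside; starts at x = 0.122 to 0.138 m in the handle's axes. It grips better: it starts to slide only 0.13 to 0.3 rad above the square pad's angle, and must stay where it is on the board.

How it is judged:
By the outcome, as a careful person would: the job done as asked, in the order asked, and still so for the second after the job is handed in, with the robot touching nothing.
It also fails if it takes over 54 s, if anything falls off the work surface, if the arm or the gripper's body presses on something with over 40 N, if the wrist force passes 120 N, or if a joint passes its speed limit or range.

ROBOT

A 6-joint arm with a two-finger parallel gripper is mounted at the origin on the work surface. World frame = base frame: x ahead of the robot, y to its left, z up, the work surface at z = 0. Lengths are in m, angles in rad, forces in N, time in s.
With the tool pointing down it reaches from about 0.425 to 0.95 m from the base axis. Payload 3.5 kg.
Tool frame: the origin (TCP) lies at the very end of the fingers, on their centre line; the grasp point (between the pads) lies 19 mm behind it; z points along the fingers, y is the line along which they close (so a half turn about z gives the same grasp; the last joint's range is limited). The gripper opens to 85 mm and grips with 20 to 120 N. Pads are 22 mm wide; open, the fingers measure 114 mm over their backs; the gripper's body (76 mm by 85 mm) begins 54 mm behind the grasp point. The pads swing forward as they close: fully open they stand 13 mm farther back than shut.
Start: joints at [-1.287, 0.286, 1.577, -0, 1.279, -0.15], TCP at [0.284, -0.612, 0.231] pointing down, gripper open.
Joint ranges: [-2.77, 2.77], [-0.9, 2.22], [0.21, 2.48], [-1.53, 4.67], [0.24, 2.81], [-2.84, 2.84]. Speed limits (rad/s): [2.79, 2.79, 3.14, 3.14, 3.14, 3.14].

INTERFACE

Orientations are given as a unit quaternion [x, y, z, w].
In Python, from plant import get_state, read_camera, sign_off, recognise gives the robot as it stands.
- The arm moves only by the tool arm_command, never from a script. Its argument "steps" is a list of rows, each an object with "translation": the shift along the tool's x, y, z scaled (see below), a list of three; "twist": the turn, a rotation vector about the tool's x, y, z scaled (see below), a list of three; "fingers": the opening, from -1 (shut) to 1 (fully open). In form: [{"translation": [x, y, z], "twist": [rx, ry, rz], "fingers": fingers}, ...]. A call has 1 to 5 rows; each row is the pose to reach, as a shift and turn from the pose commanded when the call began, along the tool's axes at that moment; what a row does not reach only later rows make up. The controller multiplies each number of a shift by 75 cm and each number of a turn by 60 degrees. A row lasts 1/8 s, in which the tool goes at most 62.5 mm and 10.7 degrees, less where a joint would pass 70% of its speed; a pose out of reach is approached as far as the arm can. A call with a number of a shift or a turn outside -1 to 1 is refused whole. A call with a gripper value outside its range is refused whole. The fingers move at their own pace and stop on an object; "grip_force" is the grip in N (left out, the last holds). Time passes only in rows, so rows that repeat a pose let the fingers close. It gives the time, the measured TCP pose, the force, the opening and the grip force at its end, in the units of the state.
- get_state(): the state, without advancing time (a new reading comes with each control period).
- read_camera(name): name is "side" or "top" or "wrist"; returns a dict with "pixels" (400x640x3 uint8, red, green, blue), "K" (3x3 intrinsics, pixels), "R" (3x3) and "t" (3): a world point X has camera coordinates R X + t; the wrist camera has in their place "T_tool_cam" (4x4, takes a point from camera to tool coordinates, whose origin is the TCP and whose axes are the flange's). Camera axes: x right, y down, z forward; pixel columns grow to the right and rows downward; lengths in m; the calibration is good to about 2 mm. A picture is of the moment at which its call begins: read the wrist's pose just before it. There is no depth.
- sign_off(): hands the job in; it is judged then, once.
Trained networks look in a picture, given as the dict that the camera call returned (one of the last four; its "shot" number tells which), for a name from the list of things; names that differ only in an ending like _2 or _b are one class to them, and where a whole thing is asked for, a point or a joint stands for the part that bears it (a point fixed in the world has none). Each returns a list of dicts, best first, with "conf" (0 to 1); they miss things now and then, are a little off and sometimes report something else, mostly with a low value. They report only what shows in the picture. A call takes as long as a camera call.
- recognise(picture, query): "point" ([row, column] in pixels, amid what is visible of it).
The state is a dict: "time": time; "qpos": joint angles; "dq": joint speeds; "joint_efforts": joint torques, N m; "eef_pos": TCP position; "tcp_rot": TCP orientation; "contact_force": force on the tool from outside, world axes, zero at the start; "wrist_torque": the same for the moment, N m; "opening": opening from 0.0 (shut) to 1.0 (fully open); "finger_force": force on a finger pad.
Only numpy, scipy, OpenCV 4.12 (cv2) and the standard library are available. Lean on these libraries where they do the work, as an engineer would, in place of code of your own. Each camera call takes 0.05 s, during which the arm holds its last target. There are 200 camera calls.

## Working session

There is one attempt and no reset: what is moved stays moved. The work goes in short steps, Python scripts to look and compute and a tool call to move; the robot and the scene stay as the last step left them, time stands still between calls to the robot, and variables do not carry over. Pictures are saved under pics/ and viewed, at most 10 in all, crops included, and the job is handed in when it is done.

Besides the shell and the picture viewer there is one more tool, called after "Emit:" as a command line: name --argument value ..., lists and objects as JSON in quotes. arm_command: Moves the arm, as the interface text tells. Shifts and turns lie within -1 to 1; 1 stands for 75 cm of shift or 60 degrees of turn. Its arguments: {"type":"object","properties":{"steps":{"type":"array"},"grip_force":{"type":"number"}},"required":["steps"]}

```bash
mkdir -p pics
python3 - <<'E'
from plant import *
import cv2, numpy as np
s=get_state(); print({k:np.round(v,3).tolist() for k,v in s.items()})
for n in ("top","side"):
    p=read_camera(n); cv2.imwrite(f"pics/{n}0.png",p["pixels"][:,:,::-1])
    print(n,p["K"].round(1).tolist(),p["R"].round(3).tolist(),p["t"].round(3).tolist())
    for q in ("board","board_handle","square_pad","round_pad"):
        print(q,[(np.round(r["point"],1).tolist(),round(r["conf"],2)) for r in recognise(p,q)])
E
```

```text
{'time': 0.0, 'qpos': [-1.287, 0.287, 1.578, 0.0, 1.279, -0.15], 'dq': [-0.001, -0.001, -0.001, -0.001, 0.0, 0.001], 'joint_efforts': [-0.0, -40.599, -29.262, -0.0, 0.006, -0.0], 'eef_pos': [0.284, -0.612, 0.23], 'tcp_rot': [0.977, 0.215, -0.0, -0.001], 'contact_force': [-0.006, -0.372, 0.177], 'wrist_torque': [0.007, -0.005, 0.066], 'finger_force': 0.0, 'opening': 1.003}
top [[407.8, 0.0, 317.9], [0.0, 407.8, 197.1], [0.0, 0.0, 1.0]] [[-0.027, -0.999, 0.016], [-0.987, 0.024, -0.159], [0.158, -0.021, -0.987]] [-0.01, 0.62, 1.05]
board [([230.8, 196.6], 0.84)]
board_handle [([232.8, 195.7], 0.97)]
square_pad [([212.1, 210.2], 0.81)]
round_pad [([220.1, 177.0], 0.87)]
side [[440.0, 0.0, 323.0], [0.0, 440.0, 198.9], [0.0, 0.0, 1.0]] [[0.991, -0.135, 0.005], [-0.098, -0.75, -0.654], [0.092, 0.647, -0.757]] [-0.61, 0.13, 0.973]
board [([137.2, 281.5], 0.87)]
board_handle [([134.4, 278.1], 0.71)]
square_pad [([138.6, 297.0], 0.68)]
round_pad [([120.4, 290.1], 0.72)]
```

View pics/top0.png

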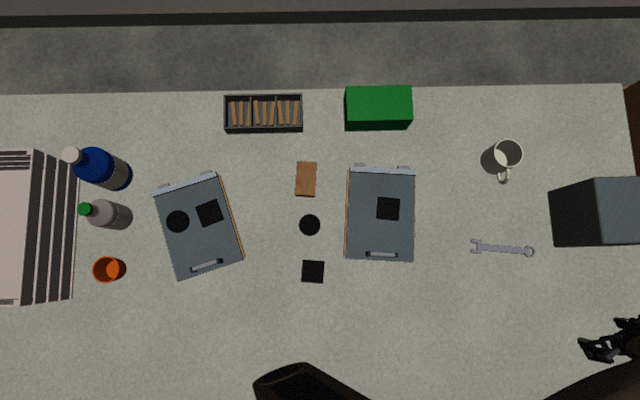

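View pics/side0.png

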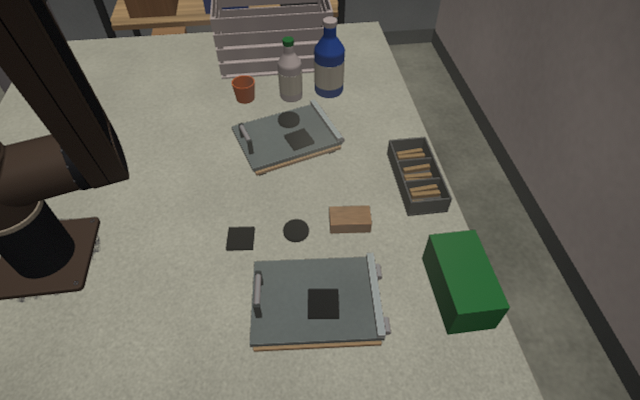

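The board with the square and round pads is the left one. In the top view its handle is near (row 266, col 206), and in the side view near (138, 245). The pads match what the networks reported; the handle and board points are just mid-board.

```bash
cat > h.py <<'E'
import numpy as np, cv2
from scipy.spatial.transform import Rotation as Ro
from plant import *
def tri(views):  # list of (K,R,t,(row,col))
    A=[];
    for K,R,t,(r,c) in views:
        P=K@np.c_[R,t]; A+=[c*P[2]-P[0], r*P[2]-P[1]]
    v=np.linalg.svd(np.array(A))[2][3]; return v[:3]/v[3]
def onplane(K,R,t,rc,z):
    d=R.T@np.linalg.solve(K,[rc[1],rc[0],1]); o=-R.T@t
    return o+d*(z-o[2])/d[2]
def proj(K,R,t,X):
    c=R@X+t; p=K@c/c[2]; return p[1],p[0]
def cam(p,s):
    if "R" in p: return p["K"],p["R"],p["t"]
    T=np.eye(4);T[:3,:3]=Ro.from_quat(s["tcp_rot"]).as_matrix();T[:3,3]=s["eef_pos"]
    M=np.linalg.inv(T@p["T_tool_cam"]); return p["K"],M[:3,:3],M[:3,3]
E
python3 - <<'E'
from h import *
pt=read_camera("top");ps=read_camera("side")
a=cv2.resize(pt["pixels"][160:290,145:255],None,fx=3.6,fy=3.6,interpolation=2)
b=cv2.resize(ps["pixels"][95:180,225:350],None,fx=3.2,fy=3.2,interpolation=2)
o=np.zeros((max(a.shape[0],b.shape[0]),a.shape[1]+b.shape[1],3),np.uint8)
o[:a.shape[0],:a.shape[1]]=a;o[:b.shape[0],a.shape[1]:]=b
o=np.clip(o.astype(float)*1.6,0,255).astype(np.uint8)
cv2.imwrite("pics/crop.png",o[:,:,::-1]);print(a.shape,b.shape)
ct,cs=cam(pt,0),cam(ps,0)
print("handle",tri([(*ct,(266,206)),(*cs,(138,245))]))
for n,x,y in(("sq",(212.1,210.2),(138.6,297)),("rd",(220.1,177),(120.4,290.1))): print(n,tri([(*ct,x),(*cs,y)]))
E
```

```text
(468, 396, 3) (272, 400, 3)
handle [0.44649967 0.26735798 0.06477712]
sq [0.58371827 0.26070778 0.05396798]
rd [0.56974222 0.35244613 0.04119641]
```

View pics/crop.png

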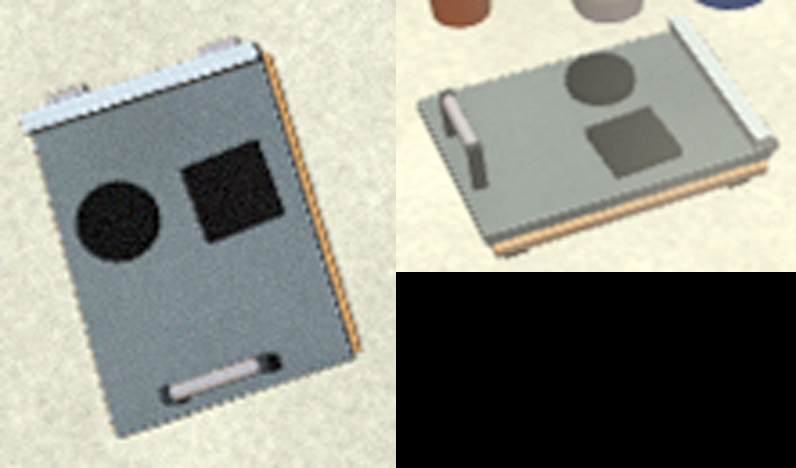

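The crop shows the bar from about (392,172) to (367,262) in the enlarged top view. In the side view it runs from about (95,447) to (145,475). I'll triangulate from these points.

Run:
```python
from h import *
pt=read_camera("top");ps=read_camera("side");ct,cs=cam(pt,0),cam(ps,0)
T=lambda x,y:(160+y/3.6,145+x/3.6); S=lambda x,y:(95+y/3.2,225+(x-396)/3.2)
print("handle",tri([(*ct,T(216,380)),(*cs,S(461,120))]))
print("top@.08",onplane(*ct,T(216,380),.08),"side",onplane(*cs,S(461,120),.08))
def yaw(p,q,z):
    d=onplane(*ct,T(*q),z)-onplane(*ct,T(*p),z); return np.arctan2(d[1],d[0]),np.linalg.norm(d)
print(yaw((355,352),(262,55),.042),yaw((118,437),(33,130),.042),yaw((118,437),(355,352),.042))
print(onplane(*ct,T(118,437),.042),onplane(*ct,T(355,352),.042))
s=get_state();p=read_camera("wrist");print(p["K"],p["T_tool_cam"],s["time"])
# target: TCP 100 mm above? in tool frame deltas via point
R=Ro.from_quat(s["tcp_rot"]).as_matrix()
for X in ([.5,-.2,.28],[.44,.255,.25]): print((R.T@(np.array(X)-s["eef_pos"])/.75).round(3))
```

```text
handle [0.4488409  0.26500312 0.08479001]
top@.08 [0.44579686 0.2657486  0.08      ] side [0.4509358  0.27118555 0.08      ]
(np.float64(0.3043020747669682), np.float64(0.23548058393324445)) (np.float64(0.2958224218462734), np.float64(0.2380164159636552)) (np.float64(-1.2529849998861256), np.float64(0.18051842372202023))
[0.40689271 0.34562388 0.042     ] [0.4633026  0.17414553 0.042     ]
[[351.80844269   0.         309.89099823]
 [  0.         351.80844269 190.56334189]
 [  0.           0.           1.        ]] [[ 3.36725088e-04 -9.54356968e-01 -2.98668150e-01  7.61683287e-02]
 [ 9.99999670e-01  5.42119707e-04 -6.04854395e-04 -6.50072343e-04]
 [ 7.39160896e-04 -2.98667848e-01  9.54356836e-01 -1.41978580e-01]
 [ 0.00000000e+00  0.00000000e+00  0.00000000e+00  1.00000000e+00]] 0.7
[ 0.493 -0.378 -0.065]
[ 0.675 -0.962 -0.025]
```

Emit:
arm_command --steps '[{"translation": [0.4,-0.3,-0.06],"twist": [0,0,-0.8],"fingers": -0.2},{"translation": [0.4,-0.3,-0.06],"twist": [0,0,-0.8],"fingers": -0.2},{"translation": [0.4,-0.3,-0.06],"twist": [0,0,-0.8],"fingers": -0.2},{"translation": [0.4,-0.3,-0.06],"twist": [0,0,-0.8],"fingers": -0.2},{"translation": [0.4,-0.3,-0.06],"twist": [0,0,-0.8],"fingers": -0.2}]'

```text
time: 1.38
eef_pos: [0.4314, -0.3374, 0.2691]
tcp_rot: [0.804, 0.595, 0.0, 0.0]
contact_force: [0.9, -0.3, 0.4]
opening: 0.402
finger_force: 0.0
```

```bash
cat > go.py <<'E'
import sys
from h import *
s=get_state();R=Ro.from_quat(s["tcp_rot"]).as_matrix();p=np.array(s["eef_pos"])
X=np.array(list(map(float,sys.argv[1:4])));a=float(sys.argv[4])+np.pi/2
G=np.c_[[np.cos(a),np.sin(a),0],[np.sin(a),-np.cos(a),0],[0,0,-1]]
print("t",round(s["time"],2),"pos",p.round(4),"q",np.round(s["qpos"],2),"F",np.round(s["contact_force"],1),"open",round(s["opening"],3))
print("shift",(R.T@(X-p)/.75).round(4),"twist",(np.degrees(Ro.from_matrix(R.T@G).as_rotvec())/60).round(4))
E
python3 go.py .44 .26 .22 .305
```

```text
t 1.38 pos [ 0.4314 -0.3374  0.2691] q [-0.85 -0.02  1.85  0.    1.31 -0.55] F [ 0.9 -0.3  0.4] open 0.402
shift [ 0.7652 -0.2215  0.065 ] twist [ 0.0007  0.0006 -0.574 ]
```

Emit:
arm_command --steps '[{"translation": [0.76,-0.24,0.03],"twist": [0,0,-0.574],"fingers": -0.2},{"translation": [0.76,-0.24,0.03],"twist": [0,0,-0.574],"fingers": -0.2},{"translation": [0.76,-0.24,0.03],"twist": [0,0,-0.574],"fingers": -0.2},{"translation": [0.76,-0.24,0.03],"twist": [0,0,-0.574],"fingers": -0.2},{"translation": [0.76,-0.24,0.03],"twist": [0,0,-0.574],"fingers": -0.2}]'

```text
time: 2.0
eef_pos: [0.4283, -0.0251, 0.2572]
tcp_rot: [0.593, 0.805, 0.0, 0.001]
contact_force: [2.4, -0.5, -0.3]
opening: 0.398
finger_force: 0.0
```

```bash
python3 go.py .45 .265 .24 .305
```

```text
t 2.0 pos [ 0.4283 -0.0251  0.2572] q [-0.3  -0.31  2.12  0.    1.33 -0.6 ] F [ 2.4 -0.5 -0.3] open 0.398
shift [0.3607 0.1424 0.0229] twist [ 0.0014  0.0007 -0.0033]
```

Emit:
arm_command --steps '[{"translation": [0.36,0.142,0.02],"twist": [0,0,-0.003],"fingers": -0.2},{"translation": [0.36,0.142,0.02],"twist": [0,0,-0.003],"fingers": -0.2},{"translation": [0.36,0.142,0.02],"twist": [0,0,-0.003],"fingers": -0.2},{"translation": [0.36,0.142,0.02],"twist": [0,0,-0.003],"fingers": -0.2},{"translation": [0.36,0.142,0.02],"twist": [0,0,-0.003],"fingers": -0.2}]'

```text
time: 2.62
eef_pos: [0.4496, 0.2652, 0.2419]
tcp_rot: [0.591, 0.807, 0.0, 0.0]
contact_force: [1.5, -0.3, 0.5]
opening: 0.398
finger_force: 0.0
```

```bash
python3 go.py .45 .265 .16 .305
python3 - <<'E'
from h import *
s=get_state();p=read_camera("wrist");c=cam(p,s)
cv2.imwrite("pics/w1.png",p["pixels"][:,:,::-1]);np.savez("w1.npz",K=c[0],R=c[1],t=c[2])
print("handle proj",proj(*c,np.array([.449,.266,.08])))
E
```

```text
t 2.62 pos [0.4496 0.2652 0.2419] q [ 0.34 -0.06  1.94  0.    1.27  0.03] F [ 1.5 -0.3  0.5] open 0.398
shift [-0.0004  0.0003  0.1092] twist [ 0.0005 -0.0002  0.0022]
handle proj (np.float64(170.30779132442197), np.float64(309.6244145462932))
```

View pics/w1.png

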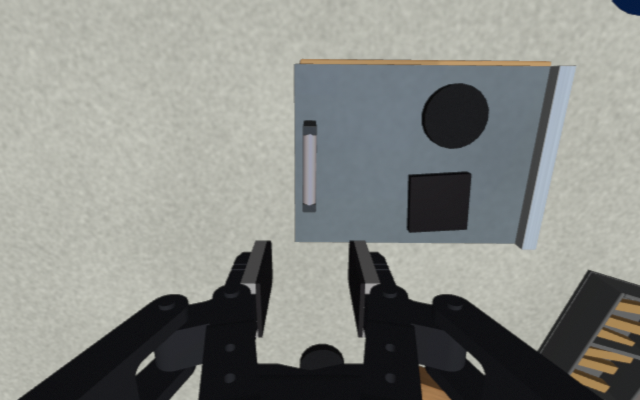

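The wrist view shows the bar centred at (170, 309.5), upright in the image. That matches the projected estimate and the yaw. The square pad is at (201, 439) and the round one at (115, 456).

```bash
python3 - <<'E'
from h import *
d=np.load("w1.npz");w=(d["K"],d["R"],d["t"])
pt=read_camera("top");ps=read_camera("side")
V=[(*w,(170,309.7)),(*cam(pt,0),(160+380/3.6,145+60)),(*cam(ps,0),(132.5,245.3))]
print(tri(V),tri(V[:2]),tri([V[0],V[2]]),onplane(*w,(170,309.7),.08))
E
python3 go.py .449 .266 .062 .305
```

```text
[0.44876086 0.26624929 0.08324549] [0.44713922 0.26601947 0.07999358] [0.45027835 0.2672179  0.08315876] [0.44897884 0.26628867 0.08      ]
t 2.77 pos [0.4496 0.2641 0.2416] q [ 0.34 -0.06  1.94 -0.    1.27  0.03] F [-0.4 -0.5 -0.4] open 0.4
shift [2.800e-03 1.000e-04 2.395e-01] twist [-0.0005  0.0002  0.0033]
```

Emit:
arm_command --steps '[{"translation": [0.0,0.0,0.08],"twist": [0,0,0],"fingers": -0.2},{"translation": [0.001,0.0,0.14],"twist": [0,0,0],"fingers": -0.2},{"translation": [0.001,0,0.19],"twist": [0,0,0],"fingers": -0.2},{"translation": [0.001,0,0.22],"twist": [0,0,0],"fingers": -0.2},{"translation": [0.001,0,0.238],"twist": [0,0,0],"fingers": -0.2}]'

```text
time: 3.4
eef_pos: [0.4495, 0.262, 0.0622]
tcp_rot: [0.592, 0.806, -0.001, -0.0]
contact_force: [0.6, -0.3, 0.3]
opening: 0.401
finger_force: 0.0
```

Emit:
arm_command --steps '[{"translation": [0,0,0],"twist": [0,0,0],"fingers": -0.2},{"translation": [0,0,0],"twist": [0,0,0],"fingers": -0.5},{"translation": [0,0,0],"twist": [0,0,0],"fingers": -0.8},{"translation": [0,0,0],"twist": [0,0,0],"fingers": -1},{"translation": [0,0,0],"twist": [0,0,0],"fingers": -1}]' --grip_force 40

```text
time: 4.03
eef_pos: [0.4497, 0.2631, 0.0647]
tcp_rot: [0.591, 0.806, -0.001, -0.0]
contact_force: [-3.8, -2.3, 5.6]
opening: 0.126
finger_force: 39.1
```

```bash
python3 go.py .449 .266 .061 .305
python3 - <<'E'
from h import *
p=read_camera("top");q=read_camera("wrist")
a=cv2.resize(p["pixels"][150:290,120:260],None,fx=2.8,fy=2.8,interpolation=2);b=cv2.resize(q["pixels"],None,fx=.625,fy=.625)
o=np.zeros((392,792,3),np.uint8);o[:,:392]=a;o[:250,392:]=b
cv2.imwrite("pics/g.png",np.clip(o*1.5,0,255).astype(np.uint8)[:,:,::-1])
for n in("square_pad","round_pad"):print(n,recognise(p,n),recognise(q,n))
E
```

```text
t 4.03 pos [0.4497 0.2631 0.0647] q [ 0.33  0.16  2.07 -0.    0.92  0.03] F [-3.8 -2.3  5.6] open 0.126
shift [0.004  0.0003 0.005 ] twist [-0.0009  0.0005  0.0002]
square_pad [{'point': [215.8, 207.4], 'conf': 0.96}] [{'point': [300.4, 559.4], 'conf': 0.84}]
round_pad [{'point': [223.6, 179.8], 'conf': 0.63}] [{'point': [149.5, 598.3], 'conf': 0.69}]
```

View pics/g.png

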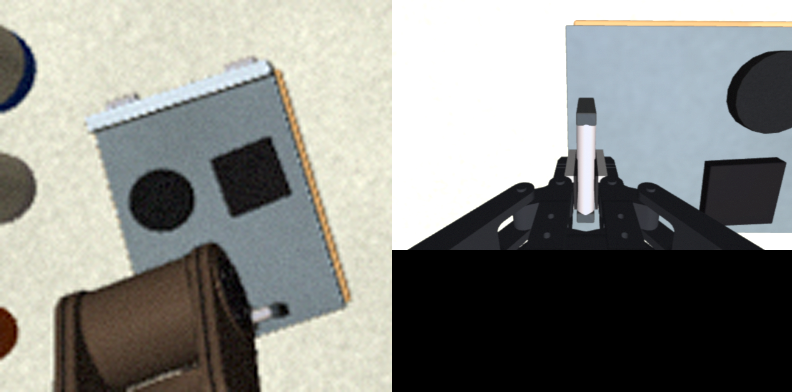

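The bar is gripped (opening 0.126), and both the wrist and top cameras see both pads. Next I raise the board, turning the tool with it about the hinge so the wrist view stays fixed to the board.

Emit:
arm_command --steps '[{"translation": [0,0.0009,-0.0056],"twist": [0.0172,0,0],"fingers": -1},{"translation": [0,0.0018,-0.0112],"twist": [0.0344,0,0],"fingers": -1},{"translation": [0,0.0029,-0.0168],"twist": [0.0516,0,0],"fingers": -1},{"translation": [0,0.0041,-0.0224],"twist": [0.0688,0,0],"fingers": -1},{"translation": [0,0.0053,-0.028],"twist": [0.0859,0,0],"fingers": -1}]' --grip_force 60

```text
time: 4.95
eef_pos: [0.453, 0.2641, 0.084]
tcp_rot: [0.591, 0.805, -0.038, -0.027]
contact_force: [-1.5, -3.4, -7.3]
opening: 0.113
finger_force: 58.4
```

```bash
cat > look.py <<'E'
from h import *
import os
s=get_state();p=read_camera("wrist");t=read_camera("top")
R=Ro.from_quat(s["tcp_rot"]).as_matrix();pos=np.array(s["eef_pos"])
tilt=np.arctan2(-R[2,1],-R[2,2])            # tool tilt
b=pos-.0157*R[:,2]                           # bar centre
bx=np.array([np.cos(.305),np.sin(.305)])
u=(b[:2]-[.673,.3366])@bx;h=b[2]-.030
ang=np.arctan2(h,-u)-np.arctan2(.05,.235)    # board angle from the bar place
print("t",round(s["time"],2),"tilt",tilt.round(3),"bar angle",ang.round(3),"r",np.hypot(u,h).round(4),"F",np.round(s["contact_force"],1),"open",round(s["opening"],3),"q",np.round(s["qpos"],2))
g=cv2.cvtColor(p["pixels"],cv2.COLOR_RGB2GRAY)
def blobs(g,roi,n0,n1,thr):
    m=np.zeros_like(g);r0,r1,c0,c1=roi;m[r0:r1,c0:c1]=(g[r0:r1,c0:c1]<thr)
    n,l,st,ce=cv2.connectedComponentsWithStats(m)
    return [(st[i][4],st[i][:4].tolist(),ce[i].round(1).tolist()) for i in range(1,n) if n0<st[i][4]<n1]
print("wrist",blobs(g,(0,400,480,640),3000,30000,45))
print("top",blobs(cv2.cvtColor(t["pixels"],cv2.COLOR_RGB2GRAY),(150,260,150,240),150,1500,35))
for c,k in((p,"w"),(t,"t")): print(k,[(n[0],[ (r["point"],round(r["conf"],2)) for r in recognise(c,n)[:1]]) for n in("square_pad","round_pad")])
cv2.imwrite("pics/last_w.png",p["pixels"][:,:,::-1]);cv2.imwrite("pics/last_t.png",t["pixels"][:,:,::-1])
E
python3 look.py
```

```text
t 4.95 tilt 0.093 bar angle 0.084 r 0.2405 F [-1.5 -3.4 -7.3] open 0.113 q [0.33 0.18 2.   0.   1.06 0.03]
wrist [(np.int32(11127), [538, 81, 102, 133], [595.0, 149.4]), (np.int32(16727), [480, 253, 154, 147], [551.0, 322.3])]
top [(np.int32(492), [195, 198, 28, 28], [208.2, 211.6]), (np.int32(827), [165, 209, 42, 51], [185.6, 232.8])]
w [('s', [([301.6, 559.0], 0.96)]), ('r', [([149.9, 598.6], 0.64)])]
t [('s', [([211.4, 209.2], 0.72)]), ('r', [([222.5, 175.1], 0.93)])]
```

Emit:
arm_command --steps '[{"translation": [0,0.0009,-0.0056],"twist": [0.0172,0,0],"fingers": -1},{"translation": [0,0.0018,-0.0112],"twist": [0.0344,0,0],"fingers": -1},{"translation": [0,0.0029,-0.0168],"twist": [0.0516,0,0],"fingers": -1},{"translation": [0,0.0041,-0.0224],"twist": [0.0688,0,0],"fingers": -1},{"translation": [0,0.0053,-0.028],"twist": [0.0859,0,0],"fingers": -1}]'

```text
time: 5.88
eef_pos: [0.4586, 0.2658, 0.1048]
tcp_rot: [0.589, 0.803, -0.074, -0.054]
contact_force: [-5.4, -3.4, -5.5]
opening: 0.12
finger_force: 58.7
```

```bash
python3 look.py
```

```text
t 5.88 tilt 0.183 bar angle 0.175 r 0.2405 F [-5.4 -3.4 -5.5] open 0.12 q [0.33 0.21 1.92 0.   1.19 0.02]
wrist [(np.int32(11138), [538, 81, 102, 133], [594.9, 149.3]), (np.int32(16697), [480, 253, 153, 147], [550.8, 322.2])]
top [(np.int32(495), [193, 197, 29, 28], [207.0, 210.2]), (np.int32(753), [163, 208, 41, 52], [187.4, 235.2]), (np.int32(194), [150, 244, 28, 16], [163.7, 252.7])]
w [('s', [([302.2, 561.0], 0.84)]), ('r', [([149.3, 597.3], 0.66)])]
t [('s', [([210.9, 205.3], 0.79)]), ('r', [([212.8, 171.3], 0.5)])]
```

Emit:
arm_command --steps '[{"translation": [0,0.0002,-0.0016],"twist": [0.0048,0,0],"fingers": -1},{"translation": [0,0.0005,-0.0031],"twist": [0.0095,0,0],"fingers": -1},{"translation": [0,0.0007,-0.0047],"twist": [0.0143,0,0],"fingers": -1},{"translation": [0,0.001,-0.0063],"twist": [0.0191,0,0],"fingers": -1},{"translation": [0,0.001,-0.0063],"twist": [0.0191,0,0],"fingers": -1}]'

```text
time: 6.8
eef_pos: [0.4602, 0.2663, 0.1095]
tcp_rot: [0.588, 0.802, -0.082, -0.06]
contact_force: [-4.4, -4.8, -4.6]
opening: 0.116
finger_force: 58.9
```

```bash
sed -i '/^for c,k/d;s/;t=read_camera("top")//;/^print("top"/d;s/;cv2.imwrite("pics\/last_t.*$//' look.py; sed -i '/^cv2.imwrite/d' look.py; python3 look.py
```

```text
t 6.8 tilt 0.203 bar angle 0.196 r 0.2405 F [-4.4 -4.8 -4.6] open 0.116 q [0.33 0.22 1.91 0.01 1.22 0.02]
wrist [(np.int32(11165), [537, 81, 103, 133], [594.8, 149.2]), (np.int32(16671), [480, 253, 153, 147], [550.6, 322.1])]
```

Emit:
arm_command --steps '[{"translation": [0,0.0002,-0.0016],"twist": [0.0048,0,0],"fingers": -1},{"translation": [0,0.0005,-0.0031],"twist": [0.0095,0,0],"fingers": -1},{"translation": [0,0.0007,-0.0047],"twist": [0.0143,0,0],"fingers": -1},{"translation": [0,0.001,-0.0063],"twist": [0.0191,0,0],"fingers": -1},{"translation": [0,0.001,-0.0063],"twist": [0.0191,0,0],"fingers": -1}]'

```text
time: 7.48
eef_pos: [0.4617, 0.2668, 0.114]
tcp_rot: [0.588, 0.801, -0.09, -0.066]
contact_force: [-5.2, -4.1, -5.4]
opening: 0.12
finger_force: 58.9
```

```bash
python3 look.py
```

```text
t 7.47 tilt 0.223 bar angle 0.216 r 0.2405 F [-5.2 -4.1 -5.4] open 0.12 q [0.33 0.23 1.89 0.01 1.25 0.02]
wrist [(np.int32(11166), [537, 81, 103, 133], [594.8, 149.2]), (np.int32(16671), [480, 253, 153, 147], [550.6, 322.1])]
```

Emit:
arm_command --steps '[{"translation": [0,0.0002,-0.0016],"twist": [0.0048,0,0],"fingers": -1},{"translation": [0,0.0005,-0.0031],"twist": [0.0095,0,0],"fingers": -1},{"translation": [0,0.0007,-0.0047],"twist": [0.0143,0,0],"fingers": -1},{"translation": [0,0.001,-0.0063],"twist": [0.0191,0,0],"fingers": -1},{"translation": [0,0.001,-0.0063],"twist": [0.0191,0,0],"fingers": -1}]'

```text
time: 8.15
eef_pos: [0.4634, 0.2673, 0.1185]
tcp_rot: [0.587, 0.8, -0.098, -0.072]
contact_force: [-4.4, -5.1, -4.4]
opening: 0.115
finger_force: 58.9
```

```bash
python3 look.py
```

```text
t 8.15 tilt 0.243 bar angle 0.236 r 0.2405 F [-4.4 -5.1 -4.4] open 0.115 q [0.33 0.24 1.87 0.01 1.28 0.02]
wrist [(np.int32(11165), [537, 81, 103, 133], [594.8, 149.2]), (np.int32(16675), [480, 253, 153, 147], [550.6, 322.0])]
```

Emit:
arm_command --steps '[{"translation": [0,0.0002,-0.0016],"twist": [0.0048,0,0],"fingers": -1},{"translation": [0,0.0005,-0.0031],"twist": [0.0095,0,0],"fingers": -1},{"translation": [0,0.0007,-0.0047],"twist": [0.0143,0,0],"fingers": -1},{"translation": [0,0.001,-0.0063],"twist": [0.0191,0,0],"fingers": -1},{"translation": [0,0.001,-0.0063],"twist": [0.0191,0,0],"fingers": -1}]'

```text
time: 8.82
eef_pos: [0.4652, 0.2678, 0.1229]
tcp_rot: [0.586, 0.799, -0.106, -0.077]
contact_force: [-4.8, -4.1, -3.0]
opening: 0.113
finger_force: 58.9
```

```bash
python3 look.py
```

```text
t 8.82 tilt 0.263 bar angle 0.257 r 0.2405 F [-4.8 -4.1 -3. ] open 0.113 q [0.33 0.25 1.85 0.01 1.31 0.02]
wrist [(np.int32(11175), [537, 81, 103, 133], [594.8, 149.2]), (np.int32(16654), [480, 253, 160, 147], [563.1, 324.0])]
```

The square pad has started to slide, at about 0.26 rad. I hold this angle.

Emit:
arm_command --steps '[{"translation": [0,0,0],"twist": [0,0,0],"fingers": -1},{"translation": [0,0,0],"twist": [0,0,0],"fingers": -1},{"translation": [0,0,0],"twist": [0,0,0],"fingers": -1},{"translation": [0,0,0],"twist": [0,0,0],"fingers": -1},{"translation": [0,0,0],"twist": [0,0,0],"fingers": -1}]'

```text
time: 9.5
eef_pos: [0.4651, 0.2678, 0.1229]
tcp_rot: [0.586, 0.799, -0.106, -0.077]
contact_force: [-5.7, -4.1, -4.5]
opening: 0.119
finger_force: 58.9
```

```bash
python3 look.py
cat > top.py <<'E'
from h import *
t=read_camera("top");c=cam(t,0);th=.257
H=np.array([.673,.3366,.030]);bx=np.array([np.cos(.305),np.sin(.305),0]);z=np.array([0,0,1.])
X=np.cos(th)*bx-np.sin(th)*z; N=np.sin(th)*bx+np.cos(th)*z; Y=np.cross(z,bx)
bar=H-.235*X+.05*N
g=cv2.cvtColor(t["pixels"],cv2.COLOR_RGB2GRAY);m=np.zeros_like(g);m[150:262,150:240]=g[150:262,150:240]<35
n,l,st,ce=cv2.connectedComponentsWithStats(m)
for i in range(1,n):
    if 150<st[i][4]<2000:
        d=c[1].T@np.linalg.solve(c[0],[*ce[i],1]);o=-c[1].T@c[2]
        P=o+d*(((bar-.028*N-o)@N)/(d@N)); print(st[i].tolist(),"board x,y",((P-bar)@X).round(4),((P-bar)@Y).round(4))
cv2.imwrite("pics/t_%.2f.png"%get_state()["time"],cv2.resize(t["pixels"][150:290,120:260],None,fx=3,fy=3)[:,:,::-1])
E
python3 top.py
```

```text
t 9.5 tilt 0.263 bar angle 0.256 r 0.2405 F [-5.7 -4.1 -4.5] open 0.119 q [0.33 0.25 1.85 0.01 1.31 0.02]
wrist [(np.int32(11186), [537, 81, 103, 133], [594.7, 149.1]), (np.int32(3553), [594, 254, 46, 106], [621.8, 313.4]), (np.int32(4017), [480, 331, 114, 69], [517.8, 376.2])]
[187, 177, 28, 26, 481] board x,y 0.1865 -0.0418
[174, 195, 29, 67, 862] board x,y 0.0802 0.0189
[150, 230, 22, 16, 170] board x,y 0.0879 0.0857
```

Emit:
arm_command --steps '[{"translation": [0,0,0],"twist": [0,0,0],"fingers": -1},{"translation": [0,0,0],"twist": [0,0,0],"fingers": -1},{"translation": [0,0,0],"twist": [0,0,0],"fingers": -1},{"translation": [0,0,0],"twist": [0,0,0],"fingers": -1},{"translation": [0,0,0],"twist": [0,0,0],"fingers": -1}]'

```text
time: 10.22
eef_pos: [0.4651, 0.2679, 0.1229]
tcp_rot: [0.586, 0.799, -0.106, -0.077]
contact_force: [-5.6, -3.8, -4.7]
opening: 0.116
finger_force: 58.9
```

```bash
python3 look.py; python3 top.py; ls pics
```

```text
t 10.22 tilt 0.263 bar angle 0.257 r 0.2405 F [-5.6 -3.8 -4.7] open 0.116 q [0.33 0.25 1.85 0.01 1.31 0.02]
wrist [(np.int32(11187), [537, 81, 103, 133], [594.7, 149.1]), (np.int32(3554), [594, 254, 46, 106], [621.8, 313.4]), (np.int32(4017), [480, 331, 114, 69], [517.8, 376.2])]
[188, 177, 27, 26, 479] board x,y 0.1865 -0.042
[174, 195, 29, 67, 862] board x,y 0.0802 0.0188
[150, 230, 22, 16, 172] board x,y 0.0884 0.0859
crop.png
g.png
last_t.png
last_w.png
side0.png
t_10.32.png
t_9.60.png
top0.png
w1.png
```

View pics/t_10.32.png

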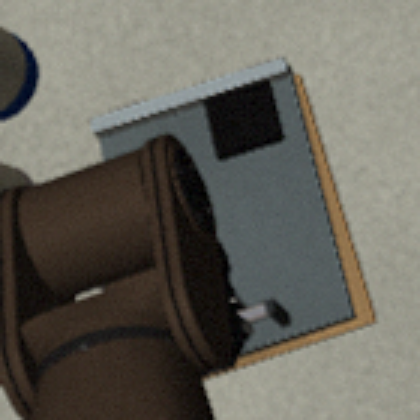

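Emit:
arm_command --steps '[{"translation": [0,0,0],"twist": [0,0,0],"fingers": -0.5},{"translation": [0,0,0],"twist": [0,0,0],"fingers": -0.2},{"translation": [0,0,0],"twist": [0,0,0],"fingers": -0.1},{"translation": [0,0,0],"twist": [0,0,0],"fingers": -0.1},{"translation": [0,0,0],"twist": [0,0,0],"fingers": -0.1}]'

```text
time: 10.95
eef_pos: [0.4659, 0.2684, 0.1229]
tcp_rot: [0.587, 0.8, -0.104, -0.077]
contact_force: [0.1, 0.2, -0.3]
opening: 0.449
finger_force: 0.0
```

```bash
python3 look.py
python3 - <<'E'
from h import *
cv2.imwrite("pics/w2.png",read_camera("wrist")["pixels"][:,:,::-1])
E
```

```text
t 10.95 tilt 0.259 bar angle 0.258 r 0.2397 F [ 0.1  0.2 -0.3] open 0.449 q [0.33 0.25 1.85 0.01 1.3  0.02]
wrist [(np.int32(11477), [534, 82, 106, 132], [593.2, 149.2]), (np.int32(3830), [591, 254, 49, 105], [620.4, 312.2]), (np.int32(5778), [480, 306, 124, 94], [521.6, 368.0])]
```

View pics/w2.png

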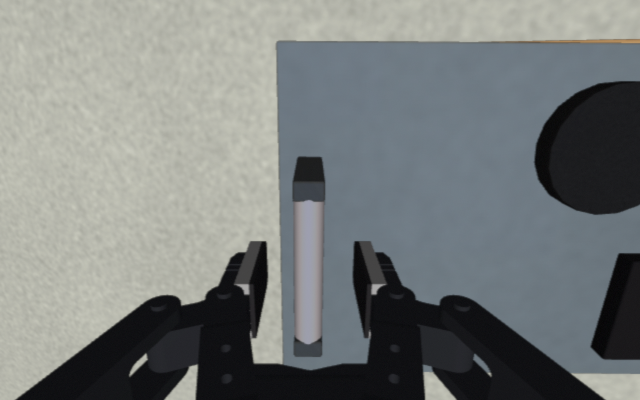

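The top view shows the square pad against the stop strip. The wrist view shows the fingers open and clear of the bar on both sides, with no contact force. I retract straight along the tool axis.

Emit:
arm_command --steps '[{"translation": [0,0,-0.02],"twist": [0,0,0],"fingers": -0.1},{"translation": [0,0,-0.05],"twist": [0,0,0],"fingers": -0.1},{"translation": [0,0,-0.09],"twist": [0,0,0],"fingers": -0.1},{"translation": [0,0,-0.14],"twist": [0,0,0],"fingers": -0.1},{"translation": [0,0,-0.18],"twist": [0,0,0],"fingers": -0.1}]'

```text
time: 11.68
eef_pos: [0.4998, 0.279, 0.2561]
tcp_rot: [0.587, 0.8, -0.103, -0.076]
contact_force: [-0.4, -0.1, -0.1]
opening: 0.449
finger_force: 0.0
```

Emit:
arm_command --steps '[{"translation": [0,0,0],"twist": [0,0,0],"fingers": -0.1},{"translation": [0,0,0],"twist": [0,0,0],"fingers": -0.1},{"translation": [0,0,0],"twist": [0,0,0],"fingers": -0.1}]'

```text
time: 12.05
eef_pos: [0.4978, 0.2783, 0.2512]
tcp_rot: [0.586, 0.799, -0.106, -0.078]
contact_force: [-0.5, -0.1, -0.2]
opening: 0.449
finger_force: 0.0
```

Run:
```python
from h import *
print(get_state()["contact_force"])
a=read_camera("wrist")["pixels"];b=read_camera("side")["pixels"][60:200,200:380]
o=np.zeros((400,780,3),np.uint8);o[:250,:400]=cv2.resize(a,(400,250));o[:296,400:]=cv2.resize(b,(380,296))
cv2.imwrite("pics/end.png",np.clip(o*1.4,0,255).astype(np.uint8)[:,:,::-1])
```

```text
[-0.49014963 -0.06197829 -0.22607391]
```

View pics/end.png

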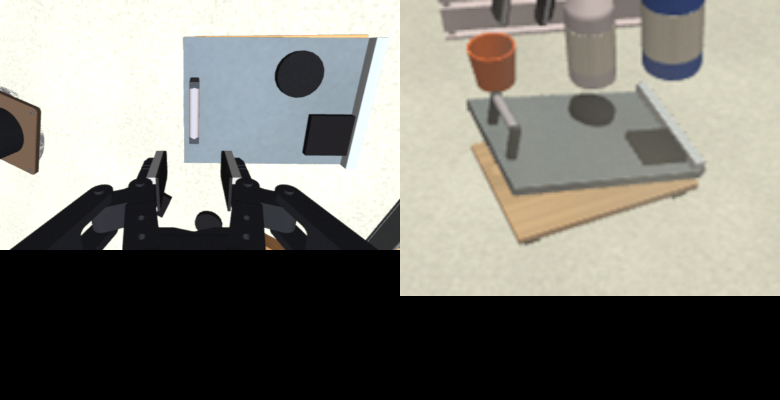

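The board stands tilted on its own. The square pad is against the strip (wrist half of the picture, around (135, 328)), the round pad is still in place (around (74, 300)), and the arm is clear.

```bash
python3 -c "from plant import *; print(sign_off())"
```

```text
the job is handed in; nothing more can be done
None
```

The job is handed in: the square pad began to slide at about 0.25 rad and came to rest against the stop strip, the board was released and stands at that angle (about 0.26 rad), and the round pad stayed in place.

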